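# Seal the push-top jars, tallest first

## Task

Seal the three push-top jars on the high tier of the bamboo organiser by pressing the black button on each lid down with the fingertips until it is almost level with the lid, where it stays: first the tallest jar, then the middle one, then the shortest. Press lightly, do not lift, tip or shift the jars, and leave the plain-lidded jars, the front panel and everything else as they are.

Things in the scene. Friction and masses are not known exactly. Their poses are not given: they have to be found in the camera images.
- jar_tall: the tall push-top jar: round glass jar with a stainless lid, 68 mm across, 140 mm high from its underside to the flat top of the lid, loose, upright on the high tier; origin at the centre of its underside, z up. A round black push button, 34 mm across, stands 16 mm above the centre of its lid when up
- button_tall_top (a point): centre of the top face of the push button of the tall jar; it moves down with the button
- button_tall (a joint): how far the button of the tall jar is pressed down, in m: 0 up (jar open), 0.013 at its stop (then still 3 mm proud of the lid). It starts to move at 3 N, the force rises to about 5.6 N at the stop, and it stays where it is left; the jar is sealed past 0.007
- jar_middle: the middle push-top jar: round glass jar with a stainless lid, 68 mm across, 110 mm high from its underside to the flat top of the lid, loose, upright on the high tier; origin at the centre of its underside, z up. A round black push button, 34 mm across, stands 16 mm above the centre of its lid when up
- button_middle_top (a point): centre of the top face of the push button of the middle jar; it moves down with the button
- button_middle (a joint): how far the button of the middle jar is pressed down, in m: 0 up (jar open), 0.013 at its stop (then still 3 mm proud of the lid). It starts to move at 3 N, the force rises to about 5.6 N at the stop, and it stays where it is left; the jar is sealed past 0.007
- jar_short: the short push-top jar: round glass jar with a stainless lid, 68 mm across, 80 mm high from its underside to the flat top of the lid, loose, upright on the high tier; origin at the centre of its underside, z up. A round black push button, 34 mm across, stands 16 mm above the centre of its lid when up
- button_short_top (a point): centre of the top face of the push button of the short jar; it moves down with the button
- button_short (a joint): how far the button of the short jar is pressed down, in m: 0 up (jar open), 0.013 at its stop (then still 3 mm proud of the lid). It starts to move at 3 N, the force rises to about 5.6 N at the stop, and it stays where it is left; the jar is sealed past 0.007
- organiser: two-level bamboo organiser, fixed, 240 mm deep (x) by 464 mm wide (y); origin on the worktop under its centre, x away from its front panel. High tier (board top at z 110 mm, centre line at x +60 mm) carries four jars in a row about 100 mm apart along y, in any order; low tier (board top at z 40 mm) runs in front at x -60 mm
- panel_edge (a point): middle of the top edge of the folding bamboo front panel of the low tier, 66 mm above its hinge, 72 mm above the worktop when shut
- panel (a joint): opening of the front panel in rad: 0 shut (upright), grows as it folds down towards the robot; a spring holds it shut
- jar_plain: glass jar with a flat plain stainless lid and no button, 68 mm across, 110 mm high, loose, in the same row on the high tier; origin at the centre of its underside
- jar_little: little glass jar with a plain stainless lid, 56 mm across, 70 mm high, loose, on the low tier; origin at the centre of its underside
- dish: white ceramic dish, 90 mm across, 35 mm high, loose, on the low tier; origin at the centre of its underside
- scoop: black plastic measuring scoop, cup 40 mm across and 28 mm high with a flat handle reaching 90 mm from the cup's centre along its y, loose, on the low tier; origin at the centre of its underside
- mill: dark wooden pepper mill, 56 mm across, 170 mm high, loose, on the worktop left of the organiser; origin at the centre of its underside
- mug: white mug, 80 mm across, 90 mm high, loose, on the worktop right of the organiser; origin at the centre of its underside

How it is judged:
By the outcome, as a careful person would: the job done as asked, in the order asked, and still so for the second after the job is handed in, with the robot touching nothing.
It also fails if it takes over 48 s, if anything falls off the work surface, if the arm or the gripper's body presses on something with over 40 N, if the wrist force passes 120 N, or if a joint passes its speed limit or range.

## Robot

A 7-joint arm with a two-finger parallel gripper is mounted at the origin on the work surface. World frame = base frame: x ahead of the robot, y to its left, z up, the work surface at z = 0. Lengths are in m, angles in degrees, forces in N, time in s.
With the tool pointing down it reaches from about 0.425 to 0.875 m from the base axis. Payload 4.7 kg.
Tool frame: the origin (TCP) lies at the very end of the fingers, on their centre line; the grasp point (between the pads) lies 19 mm behind it; z points along the fingers, y is the line along which they close (so a half turn about z gives the same grasp; the last joint's range is limited). The gripper opens to 87 mm and grips with 3 to 60 N. Pads are 19 mm wide; open, the fingers measure 117 mm over their backs; the gripper's body (75 mm by 190 mm) begins 51 mm behind the grasp point.
Start: joints at [64.635, 18.392, -4.016, 83.108, 1.295, 78.541, -3.26], TCP at [0.287, -0.583, 0.223] pointing down, gripper open.
Joint ranges: [-163.93, 163.93], [-17.29, 119.83], [-79.2, 71.16], [3.27, 140.29], [-89.18, 269.18], [5.43, 117.66], [-154.24, 154.24]. Speed limits (degrees/s): [147.25, 147.25, 180, 180, 180, 180, 180].

## Interface

Orientations are given as [roll, pitch, yaw] about the fixed x, y, z axes, in that order (R = Rz(yaw) Ry(pitch) Rx(roll)).
In Python, from cell import get_obs, read_camera, sign_off, silhouettes gives the robot as it stands.
- The arm moves only by the tool play_rows, never from a script. Its argument "steps" is a list that holds one entry, the list of rows, each a list of 7 numbers: the shift along the tool's x, y, z in m, then the turn, a rotation vector about the tool's x, y, z in rad, then the finger opening in m, from 0 to 0.087. A call has 1 to 12 rows; each row shifts and turns the commanded pose from where the row before left it, along the tool's axes as they then stand; what a row does not reach is not made up. A row lasts 1/10 s, in which the tool goes at most 50 mm and 8.59 degrees, less where a joint would pass 70% of its speed; a pose out of reach is approached as far as the arm can. A call is refused whole if a number of a shift passes 0.05 or a number of a turn 0.15, either way. A call with a gripper value outside its range is refused whole. The fingers move at their own pace and stop on an object; "force" is the grip in N (left out, the last holds). Time passes only in rows, so rows that do not move let the fingers close. It gives the time, the measured TCP pose, the force, the opening and the grip force at its end, in the units of the state.
- get_obs(): the state, without advancing time (a new reading comes with each control period).
- read_camera(name): name is "side" or "top"; returns a dict with "frame" (420x560x3 uint8, red, green, blue), "intrinsics" (3x3 intrinsics, pixels), "k1" (the pictures are not rectified: a ray, as slopes to the right and down, at radius r is drawn at 1 + k1 r^2 times it, then the intrinsics apply), "view" (4x4, takes a point from world to camera coordinates). Camera axes: x right, y up, looking along -z (the intrinsics and any distortion apply to the point x, -y, -z); pixel columns grow to the right and rows downward; lengths in m; the calibration is good to about 2 mm. A picture is of the moment at which its call begins. There is no depth.
- sign_off(): hands the job in; it is judged then, once.
Trained networks look in the newest picture that a camera, given by its name, has taken for a name from the list of things; names that differ only in an ending like _2 or _b are one class to them, and where a whole thing is asked for, a point or a joint stands for the part that bears it (a point fixed in the world has none). Each returns a list of dicts, best first, with "p" (0 to 1); they miss things now and then, are a little off and sometimes report something else, mostly with a low value. They report only what shows in the picture. A call takes as long as a camera call.
- silhouettes(camera, name): "pixels" (420x560 bool, what is visible of it) and "extent" ([left, top, right, bottom] in pixels, round what is visible of it).
The state is a dict: "time_s": time; "qpos": joint angles; "joint_velocities": joint speeds; "effort": joint torques, N m; "tool_pos": TCP position; "tool_rot": TCP orientation; "force": force on the tool from outside, world axes, zero at the start; "wrist_torque": the same for the moment, N m; "grip_width": finger opening in m; "grasp_force": force on a finger pad.
Only numpy, scipy, OpenCV 4.12 (cv2) and the standard library are available. Lean on these libraries where they do the work, as an engineer would, in place of code of your own. Each camera call takes 0.05 s, during which the arm holds its last target. There are 200 camera calls.

## Working session

There is one attempt and no reset: what is moved stays moved. The work goes in short steps, Python scripts to look and compute and a tool call to move; the robot and the scene stay as the last step left them, time stands still between calls to the robot, and variables do not carry over. Pictures are saved under pics/ and viewed, at most 10 in all, crops included, and the job is handed in when it is done.

Besides the shell and the picture viewer there is one more tool, called after "Call:" by a JSON object that holds its "name" and its "arguments", one argument or row to a line. play_rows: Moves the arm, as the interface text tells. Its arguments: {"type":"object","properties":{"steps":{"type":"array","items":{"type":"array","items":{"type":"array","items":{"type":"number"}}}},"force":{"type":"number"}},"required":["steps"]}

```bash
mkdir -p pics
python3 - <<'E'
from cell import *
import cv2,numpy as np
o=get_obs();print({k:np.round(o[k],3) for k in('time_s','tool_pos','tool_rot','force','grip_width')})
for c in('top','side'):
    r=read_camera(c);cv2.imwrite(f'pics/{c}0.png',r['frame'][...,::-1]);print(c,np.round(r['intrinsics'],1).tolist(),r['k1'],np.round(r['view'],3).tolist())
    for n in('button_tall_top','button_middle_top','button_short_top','jar_tall','jar_middle','jar_short','jar_plain'):
        print(n,[(round(d['p'],2),np.round(d['extent']).tolist()) for d in silhouettes(c,n)[:3]])
E
```

```text
{'time_s': np.float64(0.0), 'tool_pos': array([ 0.286, -0.583,  0.221]), 'tool_rot': array([-1.79889e+02,  8.00000e-03,  2.61730e+01]), 'force': array([-0.279, -0.284,  0.377]), 'grip_width': np.float64(0.087)}
top [[418.4, 0.0, 281.4], [0.0, 418.4, 210.5], [0.0, 0.0, 1.0]] 0.021368336208960257 [[0.005, -1.0, -0.001, -0.017], [0.992, 0.005, 0.125, -0.549], [-0.125, -0.002, 0.992, -1.177], [0.0, 0.0, 0.0, 1.0]]
button_tall_top [(0.74, [211.0, 204.0, 229.0, 222.0]), (0.5, [334.0, 187.0, 351.0, 200.0])]
button_middle_top [(0.66, [245.0, 200.0, 274.0, 228.0]), (0.42, [251.0, 201.0, 268.0, 214.0]), (0.18, [206.0, 266.0, 369.0, 295.0])]
button_short_top [(0.49, [212.0, 207.0, 226.0, 224.0])]
jar_tall [(0.61, [325.0, 181.0, 358.0, 215.0])]
jar_middle [(0.85, [244.0, 198.0, 274.0, 228.0]), (0.32, [253.0, 203.0, 268.0, 217.0]), (0.26, [191.0, 180.0, 371.0, 294.0])]
jar_short [(0.95, [204.0, 200.0, 235.0, 230.0]), (0.62, [96.0, 183.0, 134.0, 209.0])]
jar_plain [(0.81, [283.0, 191.0, 313.0, 221.0]), (0.56, [212.0, 208.0, 226.0, 222.0]), (0.51, [193.0, 181.0, 370.0, 293.0])]
side [[386.5, 0.0, 275.5], [0.0, 386.5, 213.1], [0.0, 0.0, 1.0]] -0.05857854581392602 [[0.998, -0.064, 0.018, -0.542], [0.034, 0.717, 0.697, -0.118], [-0.057, -0.694, 0.717, -1.28], [0.0, 0.0, 0.0, 1.0]]
button_tall_top [(0.68, [283.0, 222.0, 294.0, 231.0])]
button_middle_top [(0.34, [208.0, 173.0, 316.0, 314.0])]
button_short_top [(0.4, [266.0, 168.0, 271.0, 177.0])]
jar_tall [(0.82, [274.0, 219.0, 299.0, 269.0]), (0.27, [269.0, 124.0, 282.0, 168.0])]
jar_middle [(0.86, [262.0, 182.0, 282.0, 219.0]), (0.24, [263.0, 166.0, 276.0, 177.0])]
jar_short [(0.8, [258.0, 168.0, 277.0, 192.0])]
jar_plain [(0.6, [230.0, 204.0, 239.0, 223.0]), (0.54, [272.0, 217.0, 299.0, 270.0])]
```

Run:
```python
import cv2
a=cv2.imread('pics/top0.png')[150:310,80:410];b=cv2.imread('pics/side0.png')[110:330,180:380]
cv2.imwrite('pics/a.png',cv2.resize(a,None,fx=2.4,fy=2.4,interpolation=2));cv2.imwrite('pics/b.png',cv2.resize(b,None,fx=2.7,fy=2.7,interpolation=2))
```

```text
(no output)
```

View pics/a.png

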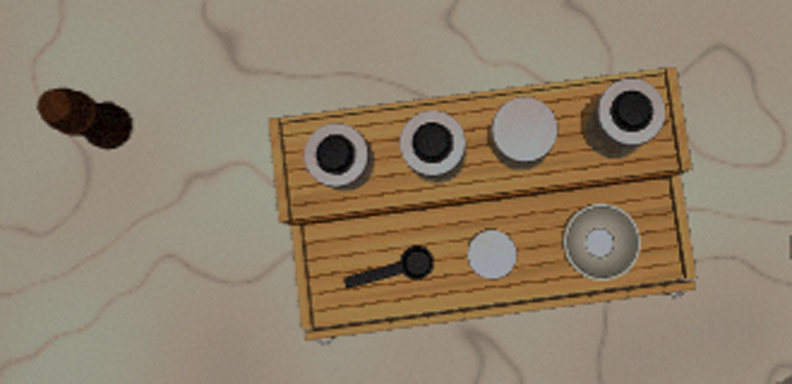

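View pics/b.png

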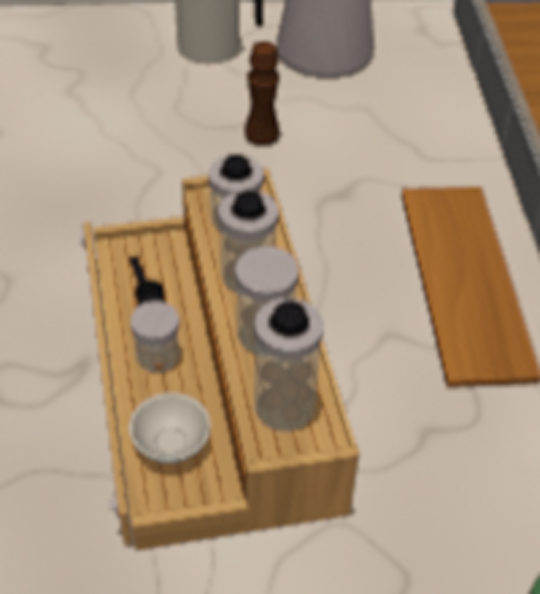

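The top view shows the buttons in px at about tall (343,196), middle (260,209) and short (220,214), with the plain lid at (299,204). The side view agrees with the order from far to near: short, middle, plain, tall. Next I fit the button cylinders in both views.

```bash
cat > h.py <<'E'
import numpy as np,cv2
from scipy.optimize import least_squares
def proj(r,P):
    P=np.atleast_2d(P);V=r['view'];c=P@V[:3,:3].T+V[:3,3]
    s=np.c_[c[:,0],-c[:,1]]/-c[:,2:3];s=s*(1+r['k1']*(s**2).sum(1,keepdims=True))
    K=r['intrinsics'];return s@K[:2,:2].T+K[:2,2]
def cyl(r,x,y,z,h=.016):
    t=np.linspace(0,2*np.pi,40);c=.017*np.c_[np.cos(t),np.sin(t)]
    P=np.r_[np.c_[x+c[:,0],y+c[:,1],0*t+z],np.c_[x+c[:,0],y+c[:,1],0*t+z-h]]
    m=cv2.moments(cv2.convexHull(proj(r,P).astype(np.float32)));return np.array([m['m10']/m['m00'],m['m01']/m['m00']]),m['m00']
def blob(r,p,R=13,th=55):
    g=r['frame'].astype(int).max(2)<th;n,l,s,c=cv2.connectedComponentsWithStats(g.astype(np.uint8))
    i=[k for k in range(1,n) if s[k,4]>25 and np.hypot(*(c[k]-p))<R]
    i=min(i,key=lambda k:np.hypot(*(c[k]-p)));return c[i],s[i,4]
E
python3 - <<'E'
from h import *
from cell import *
T=read_camera('top');S=read_camera('side')
seeds={'tall':((343,196),(287,229)),'middle':((260,209),(271.5,186.5)),'short':((219.6,214),(267,172))}
for n,(a,b) in seeds.items():
    z0=.126+{'tall':.14,'middle':.11,'short':.08}[n]
    ba,aa=blob(T,a);bb,ab=blob(S,b)
    f=lambda v:np.r_[cyl(T,*v)[0]-ba,cyl(S,*v)[0]-bb]
    q=least_squares(f,[.65,0,z0]);q2=least_squares(lambda v:f([*v,z0]),[.65,0]);q3=least_squares(lambda v:f([*v,z0])[:2],[.65,0])
    print(n,ba.round(1),aa,bb.round(1),ab,'areas',cyl(T,*q.x)[1],cyl(S,*q.x)[1],'free',q.x.round(4),abs(q.fun).max().round(2),'z0',z0,q2.x.round(4),abs(q2.fun).max().round(2),'top only',q3.x.round(4))
    V=None
E
```

```text
tall [342.8 195.9] 231 [286.8 228. ] 128 areas 178.48995739943348 148.7582480739802 free [ 0.5581 -0.1604  0.2593] 0.2 z0 0.266 [ 0.5577 -0.1617] 1.3 top only [ 0.5566 -0.1594]
middle [259.5 209. ] 217 [271.8 185.7] 88 areas 163.4971580846468 108.8415352802258 free [0.5295 0.0388 0.2318] 0.36 z0 0.236 [0.529  0.0375] 0.7 top only [0.5282 0.0385]
short [219.3 213.9] 202 [266.9 171.8] 69 areas 159.50812966027297 92.70117413881235 free [0.5199 0.1413 0.2021] 0.3 z0 0.20600000000000002 [0.5198 0.1398] 0.61 top only [0.5192 0.1405]
```

Heights confirm which jar is which: free-fit z is 0.259, 0.232 and 0.202, against 0.266, 0.236 and 0.206 expected. I now move above the tall jar with the fingers closed.

Call:
{"name": "play_rows", "arguments": {
  "steps": [
    [[0.03,-0.018,-0.02,0,0,0,0],[0.036,-0.022,-0.02,0,0,0,0],[0.036,-0.022,-0.02,0,0,0,0],[0.036,-0.022,-0.02,0,0,0,0],[0.037,-0.022,0,0,0,0,0],[0.037,-0.022,0,0,0,0,0],[0.037,-0.022,0,0,0,0,0],[0.037,-0.022,0,0,0,0,0],[0.037,-0.022,0,0,0,0,0],[0.037,-0.022,0,0,0,0,0],[0.036,-0.022,0,0,0,0,0],[0.034,-0.021,0,0,0,0,0]]
  ]
}}

```text
time_s: 2.1
tool_pos: [0.5592, -0.1594, 0.3028]
tool_rot: [180.0, -0.0, 26.2]
force: [0.1, -0.4, -0.8]
grip_width: 0.0025
grasp_force: 0.0
```

Call:
{"name": "play_rows", "arguments": {
  "steps": [
    [[0,0,0,0,0,0,0],[0,0,0,0,0,0,0]]
  ]
}}

```text
time_s: 2.3
tool_pos: [0.5587, -0.1601, 0.3025]
tool_rot: [180.0, 0.0, 26.3]
force: [-0.4, -0.7, 0.3]
grip_width: 0.0007
grasp_force: 0.0
```

```bash
cat > look.py <<'E'
from h import *
from cell import *
import sys
n=sys.argv[1]
o=get_obs();print(np.round(o['time_s'],2),'tcp',np.round(o['tool_pos'],4),o['tool_rot'].round(2) if hasattr(o['tool_rot'],'round') else o['tool_rot'],'F',np.round(o['force'],2),'w',o['grip_width'])
im=[]
for c in('top','side'):
    r=read_camera(c);f=r['frame'][...,::-1].copy();p=proj(r,o['tool_pos'])[0];print(c,'tcp px',p.round(1))
    x,y=p.astype(int);x=min(max(x,45),514);y=min(max(y,45),374);im.append(cv2.resize(f[y-45:y+45,x-45:x+45],(400,400),interpolation=2));print('crop origin',x-45,y-45)
cv2.imwrite(f'pics/{n}.png',np.hstack(im))
E
python3 look.py c1
```

```text
2.3 tcp [ 0.5587 -0.1601  0.3025] [1.7999e+02 1.0000e-02 2.6330e+01] F [-0.37 -0.73  0.29] w 0.0007359430795500159
top tcp px [345.8 191.9]
crop origin 300 146
side tcp px [287.6 214.5]
crop origin 242 169
```

View pics/c1.png

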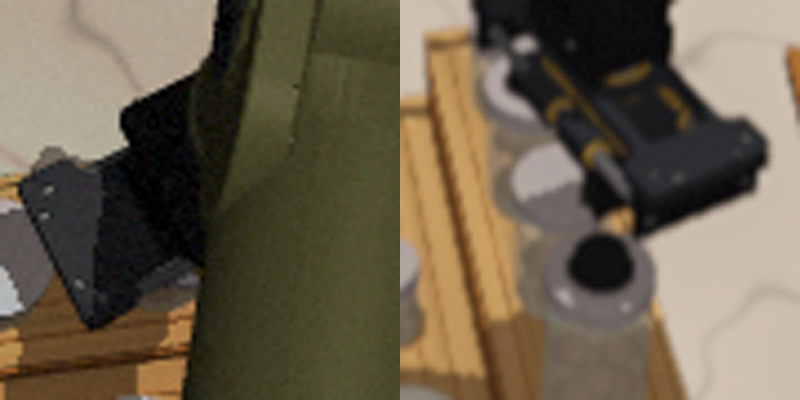

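The side view (right half) shows the button at crop (600,262) and the fingertips just above it near (610,210). I'll zoom in to check whether they are centred.

Run:
```python
from h import *
from cell import *
r=read_camera('side');p=get_obs()['tool_pos']
f=r['frame'][...,::-1][185:245,255:325]
k=10;f=cv2.resize(f,None,fx=k,fy=k,interpolation=cv2.INTER_CUBIC);f=cv2.convertScaleAbs(f,alpha=2.0,beta=20)
def cs(z):
    t=np.radians(26.3);X=np.array([np.cos(t),np.sin(t),0]);Y=np.array([np.sin(t),-np.cos(t),0])
    return np.array([p+a*.0095*X+b*.015*Y+[0,0,z] for a,b in((1,1),(1,-1),(-1,-1),(-1,1))])
for z in(0,.03):cv2.polylines(f,[np.int32((proj(r,cs(z))-[255,185]+.5)*k)],True,(0,255,0),1)
cv2.imwrite('pics/c2.png',f)
```

```text
(no output)
```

View pics/c2.png

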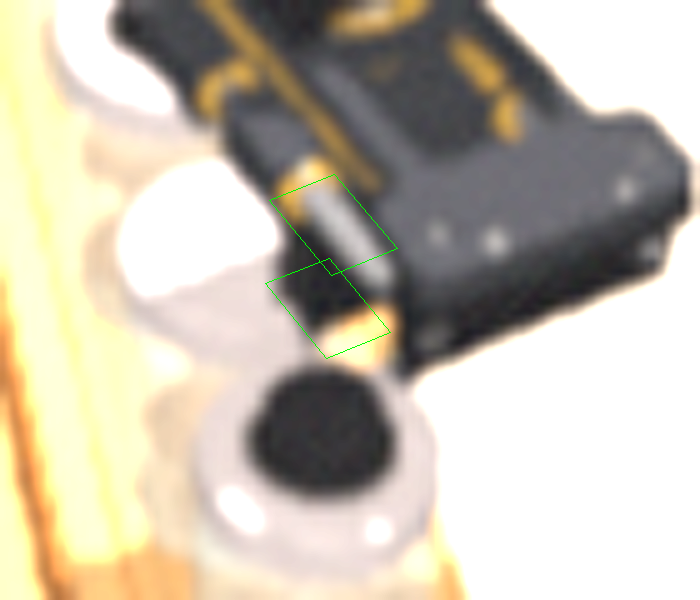

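The predicted fingertip outline lies on the image of the tips at about (327,308) in the crop, and the button is right below at (322,430). They are aligned within a couple of mm, so I descend.

Call:
{"name": "play_rows", "arguments": {
  "steps": [
    [[0,0,0.012,0,0,0,0],[0,0,0.012,0,0,0,0],[0,0,0.008,0,0,0,0],[0,0,0.002,0,0,0,0],[0,0,0.002,0,0,0,0],[0,0,0,0,0,0,0]]
  ]
}}

```text
time_s: 3.05
tool_pos: [0.5585, -0.1613, 0.2667]
tool_rot: [180.0, -0.0, 26.2]
force: [-0.5, 0.9, -0.7]
grip_width: 0.0005
grasp_force: 0.0
```

Call:
{"name": "play_rows", "arguments": {
  "steps": [
    [[0,0,0.001,0,0,0,0],[0,0,0.001,0,0,0,0],[0,0,0.001,0,0,0,0],[0,0,0,0,0,0,0]]
  ]
}}

```text
time_s: 3.45
tool_pos: [0.5586, -0.1613, 0.264]
tool_rot: [180.0, -0.0, 26.2]
force: [-0.8, -0.1, 3.6]
grip_width: 0.0003
grasp_force: 1.7
```

Contact came at about z 0.265, as expected. I press down to about 0.2545.

Call:
{"name": "play_rows", "arguments": {
  "steps": [
    [[0,0,0.0015,0,0,0,0],[0,0,0.0015,0,0,0,0],[0,0,0.0015,0,0,0,0],[0,0,0.0015,0,0,0,0],[0,0,0.001,0,0,0,0],[0,0,0,0,0,0,0]]
  ]
}}

```text
time_s: 4.05
tool_pos: [0.5586, -0.1613, 0.2565]
tool_rot: [180.0, -0.0, 26.2]
force: [0.2, 0.7, 3.0]
grip_width: 0.0003
grasp_force: 1.8
```

Call:
{"name": "play_rows", "arguments": {
  "steps": [
    [[0,0,0.001,0,0,0,0],[0,0,0.001,0,0,0,0],[0,0,0.0005,0,0,0,0],[0,0,0,0,0,0,0]]
  ]
}}

```text
time_s: 4.45
tool_pos: [0.5586, -0.1612, 0.2541]
tool_rot: [180.0, -0.0, 26.2]
force: [0.2, -0.5, 5.2]
grip_width: 0.0005
grasp_force: 2.3
```

Call:
{"name": "play_rows", "arguments": {
  "steps": [
    [[0,0,-0.004,0,0,0,0],[0,0,-0.012,0,0,0,0],[0,0,-0.018,0,0,0,0],[0.008,-0.025,0,0,0,0,0],[0.011,-0.035,0,0,0,0,0],[0.012,-0.036,0,0,0,0,0],[0.012,-0.036,0,0,0,0,0],[0.01,-0.034,0,0,0,0,0],[0.008,-0.025,0.01,0,0,0,0],[0,0,0.01,0,0,0,0],[0,0,0,0,0,0,0],[0,0,0,0,0,0,0]]
  ]
}}

```text
time_s: 5.65
tool_pos: [0.5289, 0.0354, 0.268]
tool_rot: [180.0, 0.1, 26.1]
force: [0.8, -1.2, -0.2]
grip_width: 0.0002
grasp_force: 0.0
```

```bash
cat > look2.py <<'E'
from h import *
from cell import *
r=read_camera('side');o=get_obs();p=o['tool_pos']
print(np.round(o['time_s'],2),p.round(4))
T={'tall':([.5577,-.161,.266],(287,230)),'middle':([.529,.038,.236],(272,186)),'short':([.5195,.1403,.206],(267,172))}
for n,(q,s) in T.items():
    for h in(0,.012):
        print(n,'pressed' if h else 'up',cyl(r,q[0],q[1],q[2]-h,.016-h)[0].round(1),end=' ')
    try:print('seen',blob(r,s,8))
    except Exception as e:print('none')
k=6;x0,y0=230,120
f=cv2.resize(r['frame'][...,::-1][y0:y0+95,x0:x0+125].copy(),None,fx=k,fy=k,interpolation=2)
f=cv2.convertScaleAbs(f,alpha=1.6,beta=10)
cv2.circle(f,tuple(np.int32((proj(r,p)[0]-[x0,y0]+.5)*k)),4,(0,255,0),1)
for n,(q,s) in T.items():cv2.circle(f,tuple(np.int32((proj(r,q)[0]-[x0,y0]+.5)*k)),3,(0,0,255),1)
import sys;cv2.imwrite(f'pics/{sys.argv[1]}.png',f)
# tall-button crop and lid appended
cv2.imwrite(f'pics/{sys.argv[1]}_t.png',cv2.resize(r['frame'][205:275,250:330,::-1],None,fx=6,fy=6,interpolation=2))
E
python3 look2.py d1
```

```text
5.7 [0.5292 0.0354 0.2682]
tall up [286.6 226.5] tall pressed [286.5 228.1] seen (array([286.65048544, 229.00970874]), np.int32(103))
middle up [271.3 184.9] middle pressed [271.2 186.4] seen (array([271.56730769, 185.92307692]), np.int32(104))
short up [266.5 171.1] short pressed [266.5 172.5] none
```

View pics/d1.png

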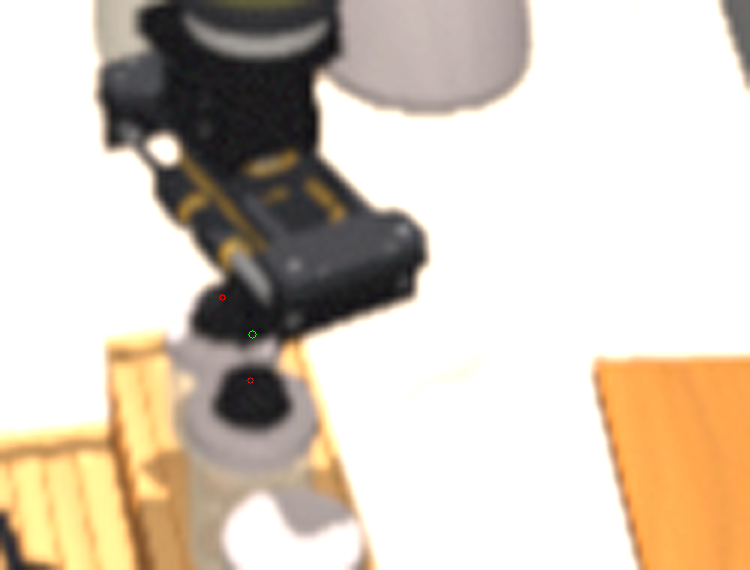

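View pics/d1_t.png

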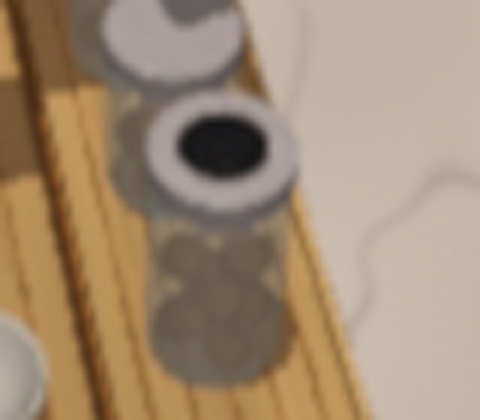

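The tall button is now flat in its lid at crop (222,147), and the jar has not moved. The tips are above the middle button at crop (252,395). I correct by 2.5 mm in y and press the middle one.

Call:
{"name": "play_rows", "arguments": {
  "steps": [
    [[0.001,-0.0024,0.01,0,0,0,0],[0,0,0.012,0,0,0,0],[0,0,0.007,0,0,0,0],[0,0,0.001,0,0,0,0],[0,0,0.001,0,0,0,0],[0,0,0.001,0,0,0,0],[0,0,0.001,0,0,0,0],[0,0,0.001,0,0,0,0],[0,0,0,0,0,0,0]]
  ]
}}

```text
time_s: 6.6
tool_pos: [0.5288, 0.0397, 0.2345]
tool_rot: [180.0, -0.0, 26.2]
force: [-0.5, -0.1, 3.0]
grip_width: 0.0006
grasp_force: 1.6
```

Call:
{"name": "play_rows", "arguments": {
  "steps": [
    [[0,0,0.0015,0,0,0,0],[0,0,0.0015,0,0,0,0],[0,0,0.0015,0,0,0,0],[0,0,0.0015,0,0,0,0],[0,0,0,0,0,0,0]]
  ]
}}

```text
time_s: 7.1
tool_pos: [0.5288, 0.0397, 0.2278]
tool_rot: [180.0, -0.0, 26.2]
force: [-0.6, -0.9, 2.2]
grip_width: 0.0007
grasp_force: 1.4
```

Call:
{"name": "play_rows", "arguments": {
  "steps": [
    [[0,0,0.0015,0,0,0,0],[0,0,0.001,0,0,0,0],[0,0,0.001,0,0,0,0],[0,0,0,0,0,0,0]]
  ]
}}

```text
time_s: 7.5
tool_pos: [0.5288, 0.0397, 0.2245]
tool_rot: [180.0, -0.0, 26.2]
force: [0.4, -0.4, 4.5]
grip_width: 0.0005
grasp_force: 2.0
```

Call:
{"name": "play_rows", "arguments": {
  "steps": [
    [[0,0,-0.004,0,0,0,0],[0,0,-0.012,0,0,0,0],[0,0,-0.016,0,0,0,0],[0.01,-0.025,0,0,0,0,0],[0.014,-0.036,0,0,0,0,0],[0.012,-0.033,0,0,0,0,0],[0,0,0.01,0,0,0,0],[0,0,0.01,0,0,0,0],[0,0,0,0,0,0,0],[0,0,0,0,0,0,0]]
  ]
}}

```text
time_s: 8.5
tool_pos: [0.5196, 0.1382, 0.2361]
tool_rot: [180.0, 0.1, 26.0]
force: [0.8, 0.3, -0.1]
grip_width: 0.0005
grasp_force: 0.0
```

```bash
python3 look2.py d2
```

```text
8.55 [0.5199 0.1385 0.2365]
tall up [286.6 226.5] tall pressed [286.5 228.1] seen (array([286.65048544, 229.00970874]), np.int32(103))
middle up [271.3 184.9] middle pressed [271.2 186.4] seen (array([271.8030303 , 186.75757576]), np.int32(66))
short up [266.5 171.1] short pressed [266.5 172.5] seen (array([267.03658537, 172.09756098]), np.int32(82))
```

View pics/d2.png

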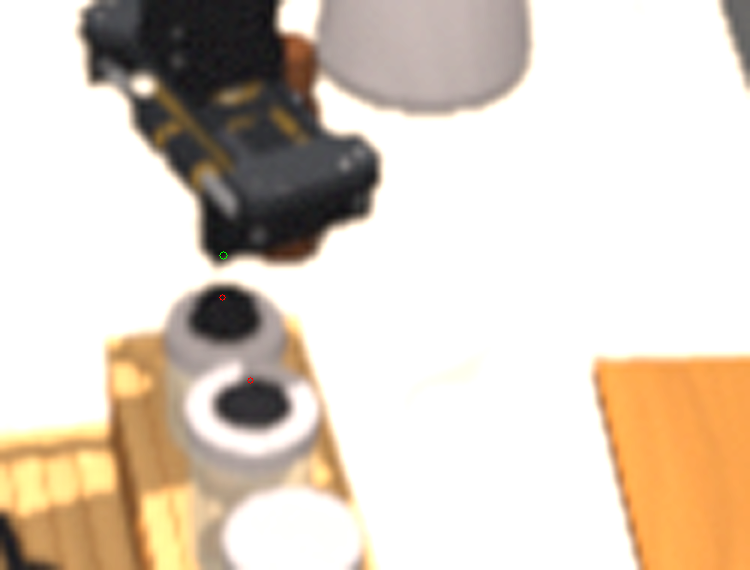

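The middle button is pressed (crop (252,403), flat in its lid), and the fingertips are above the short button at (224,312). I press the short one.

Call:
{"name": "play_rows", "arguments": {
  "steps": [
    [[0,0,0.01,0,0,0,0],[0,0,0.012,0,0,0,0],[0,0,0.006,0,0,0,0],[0,0,0.001,0,0,0,0],[0,0,0.001,0,0,0,0],[0,0,0.001,0,0,0,0],[0,0,0.001,0,0,0,0],[0,0,0,0,0,0,0]]
  ]
}}

```text
time_s: 9.35
tool_pos: [0.5196, 0.14, 0.205]
tool_rot: [180.0, -0.0, 26.2]
force: [-1.8, 0.0, 2.3]
grip_width: 0.0004
grasp_force: 1.5
```

Call:
{"name": "play_rows", "arguments": {
  "steps": [
    [[0,0,0.0015,0,0,0,0],[0,0,0.0015,0,0,0,0],[0,0,0.0015,0,0,0,0],[0,0,0.0015,0,0,0,0],[0,0,0,0,0,0,0]]
  ]
}}

```text
time_s: 9.85
tool_pos: [0.5196, 0.14, 0.1984]
tool_rot: [-180.0, -0.0, 26.2]
force: [-0.9, 0.6, 2.4]
grip_width: 0.0001
grasp_force: 1.4
```

Call:
{"name": "play_rows", "arguments": {
  "steps": [
    [[0,0,0.0015,0,0,0,0],[0,0,0.0015,0,0,0,0],[0,0,0.001,0,0,0,0],[0,0,0,0,0,0,0]]
  ]
}}

```text
time_s: 10.25
tool_pos: [0.5196, 0.14, 0.1944]
tool_rot: [180.0, -0.0, 26.2]
force: [-1.7, 0.7, 3.5]
grip_width: 0.0004
grasp_force: 1.9
```

Call:
{"name": "play_rows", "arguments": {
  "steps": [
    [[0,0,-0.004,0,0,0,0],[0,0,-0.015,0,0,0,0],[0,0,-0.03,0,0,0,0],[0,0,-0.04,0,0,0,0],[0,0,-0.04,0,0,0,0],[0,0,-0.02,0,0,0,0],[0,0,0,0,0,0,0],[0,0,0,0,0,0,0]]
  ]
}}

```text
time_s: 11.05
tool_pos: [0.5196, 0.1399, 0.3439]
tool_rot: [180.0, -0.0, 26.2]
force: [-0.5, 1.1, -0.6]
grip_width: 0.0007
grasp_force: 0.0
```

```bash
python3 look2.py d3
python3 - <<'E'
import cv2
from cell import *
b=read_camera('side')['frame'][110:330,180:380,::-1]
cv2.imwrite('pics/e.png',cv2.resize(b,None,fx=2.7,fy=2.7,interpolation=2))
E
```

```text
11.1 [0.5192 0.1397 0.3429]
tall up [286.6 226.5] tall pressed [286.5 228.1] seen (array([286.65048544, 229.00970874]), np.int32(103))
middle up [271.3 184.9] middle pressed [271.2 186.4] seen (array([271.79365079, 186.93650794]), np.int32(63))
short up [266.5 171.1] short pressed [266.5 172.5] seen (array([267.046875, 172.953125]), np.int32(64))
```

View pics/e.png

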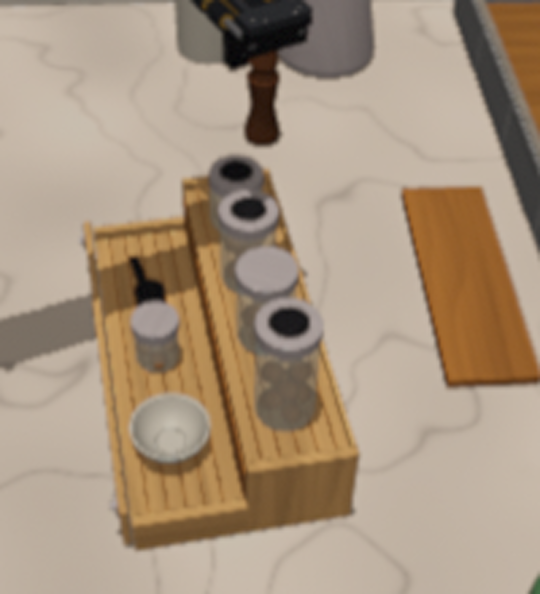

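All three buttons are flat in their lids, at (290,322), (249,208) and (236,171). The jars, panel and other items look unchanged, and the gripper is clear.

```bash
python3 -c "from cell import *;print(sign_off())"
```

```text
the job is handed in; nothing more can be done
None
```

I pressed the three push-top jars closed in the order tall, middle, short, each to about 11–12 mm with about 5 N or less at the readings. In the last picture everything else looked unmoved, and the job is handed in at about 11 s.

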